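Load the filter cassette into the bench reader

TASK

Slide the filter cassette with the orange grip fin, nose first, into the slot in the front of the bench reader until it is fully home against the stop inside, and let go of it there. Leave the cassette with the blue fin where it lies.

Things in the scene. Friction and masses are not known exactly. Their poses are not given: they have to be found in the camera images.
- orange_cassette: The filter cassette to load: flat white slab 140 (x) x 68 (y) x 14 mm, about 0.18 kg, six round filters on top, loose and flat on the worktop beyond the notebook or at the right. Origin: centre of underside; +x to the nose (rounded corners), z up. Upright orange grip fin near the tail: 30 (x) x 12 (y) mm, centred at x = -45, top 50 mm above the underside.
- blue_cassette: Bystander cassette, to be left alone: flat white slab 140 (x) x 68 (y) x 14 mm, about 0.18 kg, six round filters on top, loose and flat on the worktop beyond the notebook or at the right. Origin: centre of underside; +x to the nose (rounded corners), z up. Upright blue grip fin near the tail: 30 (x) x 12 (y) mm, centred at x = -45, top 50 mm above the underside.
- reader: Bench reader, white and grey, fixed to the worktop, 140 (x) x 138 (y) x 62 mm high; green display and three round buttons on the front. Origin: centre of underside; x points from the front (robot side, at x = -70) to the back: the cassette goes in along +x, its x parallel to the reader's. Fully home, the cassette's origin lies at x = -65, y = 0 and it sticks out 65 mm.
- reader_mouth (a point): Middle of the slot's mouth in the plane of the reader's front face, at worktop height. The mouth is flared, 108 mm wide and 34 mm high, and narrows over the first 20 mm to a bay 72 mm wide and 20 mm high. The slot has no floor: the cassette slides in on the worktop, clear of the fixed, 8 mm thick notebook at the left.
- reader_stop (a point): Middle of the foot of the rigid end stop inside the slot, at worktop height, 75 mm behind the mouth. The nose of a cassette fully home touches it; its fin's centre is then 40 mm before the front face.
- orange_cassette_nose (a point): Middle of the orange cassette's nose edge, on its underside, 70 mm ahead of its origin.
- orange_cassette_fin (a point): Grip point of the orange fin: its centre line, 36 mm above the underside, 45 mm behind the cassette's origin. Take it from above across the 12 mm thickness (the cassette's y), fingertips above the 14 mm slab.

How it is judged:
By the outcome, as a careful person would: the job done as asked, in the order asked, and still so for the second after the job is handed in, with the robot touching nothing.
It also fails if it takes over 43 s, if anything falls off the work surface, if the arm or the gripper's body presses on something with over 40 N, if the wrist force passes 120 N, or if a joint passes its speed limit or range.

ROBOT

A 6-joint arm with a two-finger parallel gripper is mounted at the origin on the work surface; the furniture and walls round the work are solid. World frame = base frame: x ahead of the robot, y to its left, z up, the work surface at z = 0. Lengths are in m, angles in rad, forces in N, time in s.
With the tool pointing down it reaches from about 0.375 to 0.9 m from the base axis. Payload 3.1 kg.
Tool frame: the origin (TCP) lies where the fingers leave the gripper's body, on its centre line; the fingertips stand 70 mm ahead of it and the grasp point (between the pads) lies 51 mm ahead of it; z points along the fingers, y is the line along which they close (so a half turn about z gives the same grasp; the last joint's range is limited). The gripper opens to 87 mm and grips with 3 to 60 N. Pads are 19 mm wide; open, the fingers measure 117 mm over their backs; the gripper's body (75 mm by 190 mm) begins 51 mm behind the grasp point.
Start: joints at [0.931, 0.527, 1.433, -0, 1.181, -0.178], TCP at [0.278, 0.56, 0.292] pointing down, gripper open.
Joint ranges: [-3.08, 3.08], [-0.75, 2.2], [0.22, 2.44], [-1.43, 4.57], [0, 2.65], [-2.85, 2.85]. Speed limits (rad/s): [2.79, 2.79, 3.14, 3.14, 3.14, 3.14].

INTERFACE

Orientations are given as a unit quaternion [x, y, z, w].
In Python, from rig import robot gives the robot as it stands.
- The arm moves only by the tool send_rows, never from a script. Its argument "deltas" is text: rows parted by semicolons, each of 7 numbers parted by spaces: the shift along the tool's x, y, z in mm, then the turn, a rotation vector about the tool's x, y, z in degrees, then the opening, from 0 (shut) to 1 (fully open). A call has 1 to 10 rows; each row shifts and turns the commanded pose from where the row before left it, along the tool's axes as they then stand; what a row does not reach is not made up. A row lasts 1/8 s, in which the tool goes at most 62.5 mm and 10.7 degrees, less where a joint would pass 70% of its speed; a pose out of reach is approached as far as the arm can. A call is refused whole if a number of a shift passes 62.5 or a number of a turn 10.7, either way. A call with a gripper value outside its range is refused whole. The fingers move at their own pace and stop on an object; "newtons" is the grip in N (left out, the last holds). Time passes only in rows, so rows that do not move let the fingers close. It gives the time, the measured TCP pose, the force, the opening and the grip force at its end, in the units of the state.
- robot.get_obs(): the state, without advancing time (a new reading comes with each control period).
- robot.camera(name): name is "scene" or "top" or "wrist"; returns a dict with "image" (384x512x3 uint8, red, green, blue), "depth" (384x512 float32, m along the optical axis (not along the pixel's ray), 0 where there is no reading), "fovy" (degrees; the focal length in pixels is half the picture's height over the tangent of half this angle, whatever the lens; pixels are square), "cx", "cy" (the principal point, pixels), "k1" (the pictures are not rectified: a ray, as slopes to the right and down, at radius r is drawn at 1 + k1 r^2 times it, then the intrinsics apply), "rvec" (rotation vector, rad) and "tvec" (3), from world to camera coordinates, as OpenCV has them. Camera axes: x right, y down, z forward; pixel columns grow to the right and rows downward; lengths in m; the calibration is good to about 2 mm. A picture is of the moment at which its call begins.
- robot.hand_in(): hands the job in; it is judged then, once.
Trained networks look in the newest picture that a camera, given by its name, has taken for a name from the list of things; names that differ only in an ending like _2 or _b are one class to them, and where a whole thing is asked for, a point or a joint stands for the part that bears it (a point fixed in the world has none). Each returns a list of dicts, best first, with "p" (0 to 1); they miss things now and then, are a little off and sometimes report something else, mostly with a low value. They report only what shows in the picture. A call takes as long as a camera call.
- robot.find_in(camera, thing): "box" ([left, top, right, bottom] in pixels, round what is visible of it).
- robot.cut_out(camera, thing): "region" (384x512 bool, what is visible of it) and "box" ([left, top, right, bottom] in pixels, round what is visible of it).
The state is a dict: "time": time; "q": joint angles; "joint_velocities": joint speeds; "joint_torque": joint torques, N m; "position": TCP position; "tool_rot": TCP orientation; "ft_force": force on the tool from outside, world axes, zero at the start; "moment": the same for the moment, N m; "grip_width": finger opening in m; "grip_force": force on a finger pad.
Only numpy, scipy, OpenCV 4.12 (cv2) and the standard library are available. Lean on these libraries where they do the work, as an engineer would, in place of code of your own. Each camera call takes 0.05 s, during which the arm holds its last target. There are 200 camera calls.

## Working session

There is one attempt and no reset: what is moved stays moved. The work goes in short steps, Python scripts to look and compute and a tool call to move; the robot and the scene stay as the last step left them, time stands still between calls to the robot, and variables do not carry over. Pictures are saved under pics/ and viewed, at most 10 in all, crops included, and the job is handed in when it is done.

Besides the shell and the picture viewer there is one more tool, called after "Emit:" as a command line: name --argument value ..., lists and objects as JSON in quotes. send_rows: Moves the arm, as the interface text tells. Its arguments: {"type":"object","properties":{"deltas":{"type":"string"},"newtons":{"type":"number"}},"required":["deltas"]}

```bash
mkdir -p pics; cat > h.py <<'E'
import numpy as np, cv2
from scipy.spatial.transform import Rotation as R
from rig import robot
def cam(n):
    c=robot.camera(n); c['f']=192/np.tan(np.radians(c['fovy'])/2)
    c['K']=np.array([[c['f'],0,c['cx']],[0,c['f'],c['cy']],[0,0,1.]]); c['D']=np.array([c['k1'],0,0,0.])
    c['Rm']=cv2.Rodrigues(np.array(c['rvec'],float))[0]; c['t']=np.array(c['tvec'],float); return c
def cloud(c):
    v,u=np.mgrid[0:384,0:512]
    p=cv2.undistortPoints(np.stack([u,v],-1).reshape(-1,1,2).astype(float),c['K'],c['D']).reshape(384,512,2)
    d=c['depth'][...,None]
    P=np.concatenate([p*d,d],-1)
    return (P-c['t'])@c['Rm']
def ray(c,uv,z):
    p=cv2.undistortPoints(np.array(uv,float).reshape(-1,1,2),c['K'],c['D']).reshape(-1,2)
    d=np.c_[p,np.ones(len(p))]@c['Rm']; o=-c['Rm'].T@c['t']
    return o+d*((z-o[2])/d[:,2])[:,None]
def proj(c,P):
    return cv2.projectPoints(np.array(P,float).reshape(-1,1,3),np.array(c['rvec'],float),c['t'],c['K'],c['D'])[0].reshape(-1,2)
E
cat > a.py <<'E'
from h import *
ims=[]
for n in ('top','scene'):
    c=cam(n); np.save(n+'.npy',c,allow_pickle=True); ims.append(c['image'])
    W=cloud(c); ok=c['depth']>0
    print(n,'campos',(-c['Rm'].T@c['t']).round(3))
    for th in ('orange_cassette','blue_cassette','reader'):
        for r in robot.cut_out(n,th)[:2]:
            m=r['region']&ok; P=W[m]
            print(th,round(r['p'],2),np.round(r['box']),m.sum(),np.median(P,0).round(3),np.percentile(P,[3,97],axis=0).round(3).tolist() if len(P) else '')
    cv2.imwrite(f'pics/{n}.png',cv2.cvtColor(c['image'],cv2.COLOR_RGB2BGR))
s=robot.get_obs(); print(s['position'],s['tool_rot'],s['ft_force'],s['time'])
cv2.imwrite('pics/both.png',cv2.cvtColor(cv2.resize(np.hstack(ims),(800,300)),cv2.COLOR_RGB2BGR))
E
python3 a.py
```

```text
top campos [ 0.432 -0.164  0.905]
orange_cassette 0.67 [335. 194. 374. 250.] 1496 [ 0.489 -0.42   0.014] [[0.426, -0.461, 0.006], [0.554, -0.381, 0.048]]
orange_cassette 0.42 [240. 109. 306. 174.] 2991 [ 0.7   -0.209  0.062] [[0.633, -0.276, 0.044], [0.772, -0.144, 0.065]]
blue_cassette 0.65 [170. 133. 207. 185.] 1398 [0.667 0.018 0.015] [[0.602, -0.022, 0.001], [0.733, 0.061, 0.049]]
blue_cassette 0.34 [337. 195. 377. 252.] 1450 [ 0.489 -0.419  0.014] [[0.426, -0.458, 0.009], [0.552, -0.38, 0.049]]
reader 0.81 [241. 110. 306. 176.] 3007 [ 0.699 -0.209  0.062] [[0.632, -0.276, 0.04], [0.771, -0.144, 0.065]]
scene campos [0.537 0.429 1.002]
orange_cassette 0.63 [275. 127. 317. 154.] 881 [ 0.489 -0.415  0.015] [[0.426, -0.454, 0.001], [0.553, -0.377, 0.049]]
blue_cassette 0.7 [189. 250. 247. 280.] 1413 [0.666 0.023 0.015] [[0.601, -0.017, 0.007], [0.731, 0.059, 0.049]]
[0.27780841 0.5597491  0.29211828] [ 2.28345477e-01  9.73580156e-01 -1.39638734e-04 -5.62763461e-05] [-0.07629639 -0.28431187  0.34176804] 0.4
```

View pics/top.png

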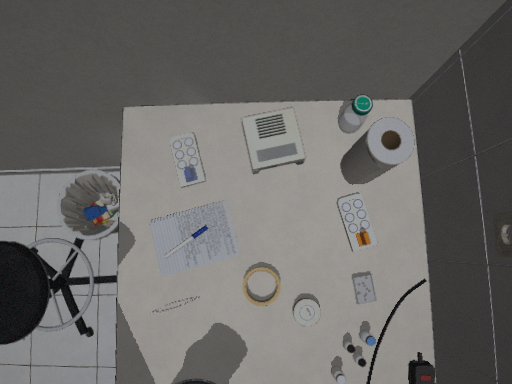

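View pics/scene.png

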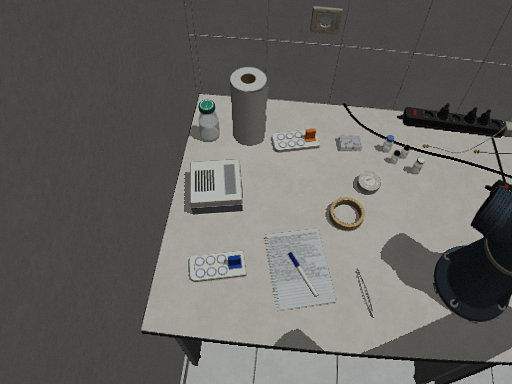

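```bash
cat > b.py <<'E'
from h import *
def rect(P,ref):
    r=cv2.minAreaRect((P[:,:2]*1000).astype(np.float32)); return r, cv2.boxPoints(r).round(1).tolist()
for n in ('top','scene'):
    c=np.load(n+'.npy',allow_pickle=True).item(); W=cloud(c); ok=c['depth']>0
    def box(lo,hi,zl,zh): return ok&(W[...,0]>lo[0])&(W[...,0]<hi[0])&(W[...,1]>lo[1])&(W[...,1]<hi[1])&(W[...,2]>zl)&(W[...,2]<zh)
    def keep(m):
        m=m.astype(np.uint8); k,l,s,_=cv2.connectedComponentsWithStats(m); return l==1+s[1:,4].argmax()
    for nm,lo,hi,zl,zh in (('reader',(.58,-.32),(.82,-.09),.055,.07),('orange slab',(.39,-.49),(.59,-.35),.009,.02),('blue slab',(.57,-.06),(.77,.09),.009,.02)):
        P=W[keep(box(lo,hi,zl,zh))]; print(n,nm,len(P),'zmed',np.median(P[:,2]).round(4),rect(P,0))
    hsv=cv2.cvtColor(c['image'],cv2.COLOR_RGB2HSV)
    m=box((.38,-.52),(.6,-.33),.0,.06)&(hsv[...,0]<20)&(hsv[...,1]>150)
    P=W[m&(W[...,2]>.042)]; print('fin',m.sum(),len(P),P.mean(0).round(4),rect(P,0))
    for nm,lo,hi,zl in (('tape',(.25,-.3),(.5,-.05),.008),('roll',(.55,-.6),(.8,-.36),.15),('all>20mm',(.3,-.6),(.9,.2),.022)):
        m=box(lo,hi,zl,.4); m=keep(m); P=W[m]; print(nm,m.sum(),np.percentile(P,[1,99],axis=0).round(3).tolist())
E
python3 b.py
```

```text
top reader 2856 zmed 0.062 (((705.2750244140625, -209.53610229492188), (142.93930053710938, 136.31736755371094), 10.840312004089355), [[622.2999877929688, -156.0], [647.9000244140625, -289.8999938964844], [788.2999877929688, -263.0], [762.7000122070312, -129.1999969482422]])
top orange slab 1346 zmed 0.0142 (((490.11700439453125, -420.7525939941406), (141.33164978027344, 69.26284790039062), 14.85696792602539), [[412.8999938964844, -405.3999938964844], [430.70001220703125, -472.29998779296875], [567.2999877929688, -436.1000061035156], [549.5, -369.20001220703125]])
top blue slab 1229 zmed 0.0145 (((668.7144775390625, 19.134586334228516), (141.64208984375, 68.74681854248047), 13.82551097869873), [[591.7000122070312, 35.599998474121094], [608.2000122070312, -31.200000762939453], [745.7000122070312, 2.700000047683716], [729.2999877929688, 69.4000015258789]])
fin 134 54 [ 0.4472 -0.4307  0.0492] (((446.93951416015625, -431.1957702636719), (27.67593002319336, 10.126166343688965), 16.726533889770508), [[432.20001220703125, -430.29998779296875], [435.1000061035156, -440.0], [461.600006103515
[... 895 characters left out ...]
 (141.23321533203125, 69.24526977539062), 12.819513320922852), [[591.0999755859375, 38.599998474121094], [606.4000244140625, -29.0], [744.2000122070312, 2.4000000953674316], [728.7999877929688, 69.9000015258789]])
fin 117 37 [ 0.4466 -0.4288  0.0486] (((447.24627685546875, -429.6618347167969), (29.699787139892578, 12.55126953125), 14.28591537475586), [[431.29998779296875, -427.20001220703125], [434.3999938964844, -439.3999938964844], [463.20001220703125, -432.1000061035156], [460.1000061035156, -419.8999938964844]])
tape 553 [[0.403, -0.113, 0.008], [0.498, -0.051, 0.014]]
roll 1496 [[0.584, -0.483, 0.152], [0.686, -0.386, 0.232]]
all>20mm 16235 [[0.84, -0.581, 0.028], [0.844, 0.196, 0.397]]
```

Emit:
send_rows --deltas "-30 -1 0 0 0 2.8 1;-55.5 -2.5 0 0 0 5.1 1;-55.5 -2.5 0 0 0 5.1 1;-55.5 -2.5 0 0 0 5.1 1;-55.5 -2.5 0 0 0 5.1 1;-55.5 -2.5 0 0 0 5.1 1;-55.5 -2.5 0 0 0 5.1 1;-55.5 -2.5 0 0 0 5.1 1;-55.5 -2.5 0 0 0 5.1 1;-55.5 -2.5 0 0 0 5.1 1"

```text
time: 1.65
position: [0.6038, 0.1592, 0.2923]
tool_rot: [0.611, 0.792, 0.0, 0.0]
ft_force: [0.8, 1.1, -0.8]
grip_width: 0.087
grip_force: 0.0
```

Emit:
send_rows --deltas "-55.5 -2.5 0 0 0 5.1 1;-55.5 -2.5 0 0 0 5.1 1;-55.5 -2.5 0 0 0 5.1 1;-55.5 -2.5 0 0 0 5.1 1;-55.5 -2.5 0 0 0 5.1 1;-55.5 -2.5 0 0 0 5.1 1;-55.5 -2.5 0 0 0 5.1 1;-55.5 -2.5 0 0 0 5.1 1;-55.5 -2.5 0 0 0 5.1 1;-30 -1 0 0 0 10 1"

```text
time: 2.9
position: [0.5167, -0.3491, 0.2923]
tool_rot: [0.912, 0.411, -0.0, 0.0]
ft_force: [-0.4, 1.1, 0.0]
grip_width: 0.087
grip_force: 0.0
```

```bash
cat > d.py <<'E'
from h import *
import sys
# args: target TCP x y z(m), yaw of tool y (deg); prints shift in the tool's axes (mm) and turn (deg)
def delta(x,y,z,yaw):
    s=robot.get_obs(); Rt=R.from_quat(s['tool_rot']); a=np.radians(yaw)
    ty=np.array([np.cos(a),np.sin(a),0]); tz=np.array([0,0,-1.]); Rg=R.from_matrix(np.c_[np.cross(ty,tz),ty,tz])
    print('t',s['time'],'pos',np.round(s['position'],4),'yaw',np.degrees(np.arctan2(*Rt.as_matrix()[[1,0],1])).round(2),'F',np.round(s['ft_force'],1),'w',s['grip_width'],'q',np.round(s['q'],2))
    print('shift',(Rt.inv().apply(np.array([x,y,z])-s['position'])*1000).round(1),'turn',np.degrees((Rt.inv()*Rg).as_rotvec()).round(2))
if __name__=='__main__': delta(*map(float,sys.argv[1:]))
E
python3 d.py .4465 -.4305 .20 -75.5
```

```text
t 2.9 pos [ 0.5167 -0.3491  0.2923] yaw -41.45 F [-0.4  1.1  0. ] w 0.0869750520930001 q [-0.77  0.53  1.44 -0.    1.18 -0.05]
shift [-107.5    1.2   92.3] turn [4.000e-02 2.000e-02 3.405e+01]
```

Emit:
send_rows --deltas "-36 0 30 0 0 0 1;-36 0 30 0 0 0 1;-35.5 1.2 32 0 0 0 1;0 0 0 0 0 8.5 1;0 0 0 0 0 8.5 1;0 0 0 0 0 8.5 1;0 0 0 0 0 8.5 1;0 0 0 0 0 0 1"

```text
time: 3.9
position: [0.4485, -0.4283, 0.2003]
tool_rot: [0.991, 0.131, 0.0, 0.0]
ft_force: [0.5, 0.1, -0.1]
grip_width: 0.0871
grip_force: 0.0
```

```bash
cat > e.py <<'E'
from h import *
c=cam('wrist'); W=cloud(c); ok=c['depth']>0
hsv=cv2.cvtColor(c['image'],cv2.COLOR_RGB2HSV)
reg=ok&(abs(W[...,0]-.45)<.15)&(abs(W[...,1]+.42)<.15)
m=reg&(hsv[...,0]<20)&(hsv[...,1]>150)&(W[...,2]>.046)&(W[...,2]<.056)
r=lambda P:cv2.minAreaRect((P[:,:2]*1000).astype(np.float32))
print('fin',m.sum(),W[m].mean(0) if m.any() else '',r(W[m]) if m.any() else '')
m=reg&(W[...,2]>.009)&(W[...,2]<.02); k,l,s,_=cv2.connectedComponentsWithStats(m.astype(np.uint8)); m=l==1+s[1:,4].argmax()
print('slab',m.sum(),np.median(W[m][:,2]),r(W[m]))
print('table z',np.median(W[...,2][ok&(abs(W[...,2])<.008)]))
cv2.imwrite('pics/w1.png',cv2.cvtColor(c['image'],cv2.COLOR_RGB2BGR))
E
python3 e.py; python3 d.py .4465 -.4305 .089 -75
```

```text
fin 394 [ 0.44820918 -0.4293067   0.04843663] ((447.3821716308594, -429.8868103027344), (29.485897064208984, 11.640482902526855), 14.965794563293457)
slab 9371 0.012944797770519484 ((490.5096740722656, -418.4640197753906), (139.07139587402344, 68.2161865234375), 14.524388313293457)
table z -0.0013263636286808263
t 3.95 pos [ 0.4485 -0.4283  0.2003] yaw -74.86 F [ 0.2 -0.  -0.4] w 0.0873101236875813 q [-0.94  0.63  1.53 -0.    0.98  0.36]
shift [ -2.5   1.6 111.3] turn [ 0.   -0.    0.14]
```

View pics/w1.png

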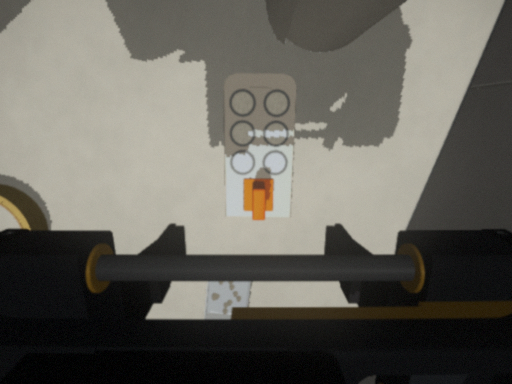

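Emit:
send_rows --deltas "-1.8 1.4 30 0 0 0 1;0 0 30 0 0 0 1;0 0 25 0 0 0 1;0 0 16 0 0 0 1;0 0 10 0 0 0 1;0 0 0 0 0 0 1;0 0 0 0 0 0 0;0 0 0 0 0 0 0;0 0 0 0 0 0 0;0 0 0 0 0 0 0" --newtons 30

```text
time: 5.2
position: [0.4472, -0.4301, 0.0896]
tool_rot: [0.991, 0.131, 0.0, 0.0]
ft_force: [0.1, -0.9, -0.5]
grip_width: 0.055
grip_force: 0.0
```

Emit:
send_rows --deltas "0 0 0 0 0 0 0;0 0 0 0 0 0 0;0 0 0 0 0 0 0" --newtons 30

```text
time: 5.58
position: [0.4471, -0.43, 0.0892]
tool_rot: [0.991, 0.131, -0.0, -0.0]
ft_force: [0.7, 0.2, 0.1]
grip_width: 0.0247
grip_force: 0.0
```

```bash
python3 d.py .4934 -.250 .089 -79.1
python3 - <<'E'
from h import *
c=np.load('top.npy',allow_pickle=True).item(); W=cloud(c)
print('tape',ray(c,[[244,286],[281,286],[262,267],[262,305]],.01).round(3).tolist())
print('card/cup',ray(c,[[355,275],[375,300],[307,298]],.01).round(3).tolist())
E
```

```text
t 5.575 pos [ 0.4471 -0.43    0.0892] yaw -75.0 F [0.7 0.2 0.1] w 0.024713420212654533 q [-0.95  0.8   1.58 -0.    0.77  0.36]
shift [  91.3 -161.9    0.2] turn [-0.   0.   4.1]
tape [[0.335, -0.127, 0.01], [0.333, -0.22, 0.01], [0.381, -0.174, 0.01], [0.287, -0.171, 0.01]]
card/cup [[0.355, -0.409, 0.01], [0.292, -0.456, 0.01], [0.302, -0.285, 0.01]]
```

Emit:
send_rows --deltas "0 0 0 0 0 0 0;0 0 0 0 0 0 0;0 0 0 0 0 0 0;0 0 0 0 0 0 0;3 -5 0 0 0 0 0;6 -11 0 0 0 0 0;9 -16 0 0 0 0 0;9 -16 0 0 0 0 0;9 -16 0 0 0 0 0;9 -16 0 0 0 0 0" --newtons 30

```text
time: 6.82
position: [0.4702, -0.3395, 0.0893]
tool_rot: [0.991, 0.131, -0.0, -0.0]
ft_force: [0.1, 0.1, -1.1]
grip_width: 0.0118
grip_force: 29.9
```

Emit:
send_rows --deltas "9 -16 0 0 0 0 0;9 -16 0 0 0 0 0;9 -16 0 0 0 0 0;9 -16 0 0 0 0 0;6 -10 0 0 0 0 0;4 -8 0 0 0 0 0;0 0 0 0 0 2 0;0 0 0 0 0 2.1 0;0 0 0 0 0 0 0"

```text
time: 7.95
position: [0.4931, -0.2506, 0.0892]
tool_rot: [0.996, 0.094, 0.0, 0.0]
ft_force: [0.3, -0.6, -1.2]
grip_width: 0.0117
grip_force: 29.9
```

```bash
cat > f.py <<'E'
from h import *
ims=[]
rc=lambda P:cv2.minAreaRect((P[:,:2]*1000).astype(np.float32))
for n in ('top','wrist'):
    c=cam(n); W=cloud(c); ok=c['depth']>0; ims.append(c['image'])
    reg=ok&(W[...,0]>.44)&(W[...,0]<.66)&(abs(W[...,1]+.235)<.09)
    def big(m):
        k,l,s,_=cv2.connectedComponentsWithStats(m.astype(np.uint8)); return l==1+s[1:,4].argmax()
    m=big(reg&(W[...,2]>.007)&(W[...,2]<.02)); print(n,'slab',m.sum(),np.median(W[m][:,2]).round(4),rc(W[m]))
    print(cv2.boxPoints(rc(W[m])).round(1).tolist())
    m=ok&(W[...,0]>.58)&(W[...,0]<.82)&(abs(W[...,1]+.205)<.115)&(W[...,2]>.054)&(W[...,2]<.07)
    if m.sum()>200: m=big(m); print(n,'reader',m.sum(),rc(W[m]),cv2.boxPoints(rc(W[m])).round(1).tolist())
cv2.imwrite('pics/%s.png'%int(robot.get_obs()['time']*1000),cv2.cvtColor(cv2.resize(np.hstack(ims),(800,300)),cv2.COLOR_RGB2BGR))
import glob,os; os.replace('pics/%s.png'%int(robot.get_obs()['time']*1000),'pics/f1.png')
E
python3 f.py;python3 d.py .4934 -.250 .089 -79.1
```

```text
top slab 126 0.0141 ((591.1824951171875, -213.18125915527344), (24.048927307128906, 56.91084289550781), 52.5890998840332)
[[561.2999877929688, -205.39999389648438], [606.5, -240.0], [621.0999755859375, -220.89999389648438], [575.9000244140625, -186.3000030517578]]
top reader 2871 ((705.5133666992188, -209.47195434570312), (143.523681640625, 136.10690307617188), 10.96251392364502) [[622.0999755859375, -156.3000030517578], [648.0, -289.8999938964844], [788.9000244140625, -262.6000061035156], [763.0, -129.0]]
wrist slab 21575 0.013 ((547.7783813476562, -238.36563110351562), (117.95927429199219, 68.46935272216797), 10.246492385864258)
[[483.6000061035156, -215.1999969482422], [495.79998779296875, -282.5], [611.9000244140625, -261.6000061035156], [599.7000122070312, -194.1999969482422]]
t 8.05 pos [ 0.4931 -0.2507  0.0892] yaw -79.15 F [ 0.6 -0.3 -0.9] w 0.012292424937689238 q [-0.67  0.74  1.75 -0.    0.64  0.71]
shift [ 0.4 -0.6  0.2] turn [ 0.03 -0.02 -0.05]
```

View pics/f1.png

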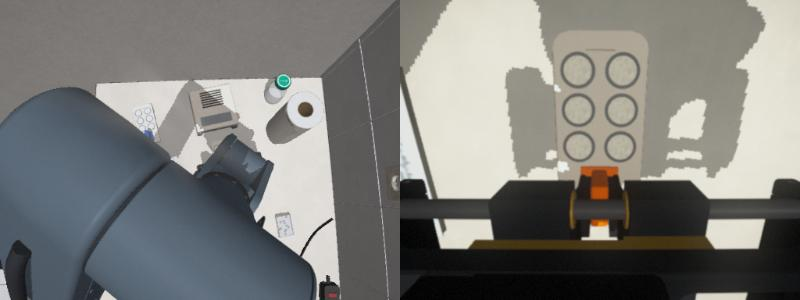

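Emit:
send_rows --deltas "10 0 0 0 0 0 0;15 0 0 0 0 0 0;10 0 0 0 0 0 0;5 0 0 0 0 0 0;0 0 0 0 0 0 0"

```text
time: 8.68
position: [0.533, -0.2422, 0.0892]
tool_rot: [0.995, 0.095, 0.0, 0.0]
ft_force: [0.0, -0.1, -1.2]
grip_width: 0.0116
grip_force: 29.9
```

```bash
python3 f.py | grep -v -A1 'top slab';python3 d.py .4934 -.250 .089 -79.1
```

```text
[[624.2000122070312, -165.0], [628.4000244140625, -173.5], [630.4000244140625, -172.5], [626.2000122070312, -164.0]]
top reader 2616 ((705.7687377929688, -209.33493041992188), (142.77890014648438, 136.23814392089844), 10.9107084274292) [[622.7999877929688, -156.0], [648.5999755859375, -289.70001220703125], [788.7999877929688, -262.70001220703125], [763.0, -128.89999389648438]]
wrist slab 20784 0.013 ((585.3430786132812, -230.20111083984375), (113.92782592773438, 68.34823608398438), 10.54984188079834)
[[523.0999755859375, -207.0], [535.5999755859375, -274.20001220703125], [647.5999755859375, -253.39999389648438], [635.0999755859375, -186.1999969482422]]
wrist reader 12449 ((641.3389282226562, -219.55718994140625), (12.428990364074707, 136.67391967773438), 10.942346572875977) [[622.2999877929688, -153.60000610351562], [648.2000122070312, -287.79998779296875], [660.4000244140625, -285.5], [634.5, -151.3000030517578]]
t 8.775 pos [ 0.5324 -0.2423  0.0892] yaw -79.1 F [ 0.4  0.3 -1. ] w 0.01171830414173057 q [-0.62  0.77  1.67  0.    0.7   0.76]
shift [-39.7   0.2   0.2] turn [-0.   -0.01 -0.  ]
```

View pics/f1.png

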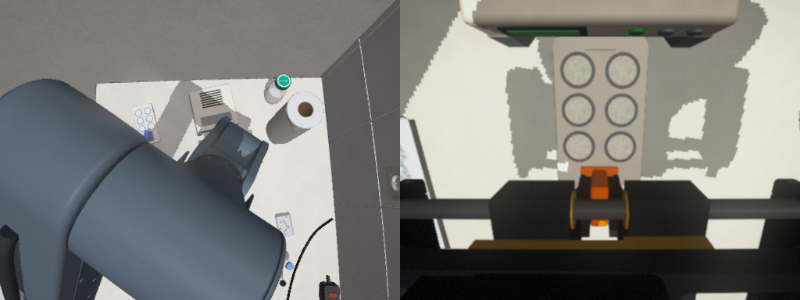

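Emit:
send_rows --deltas "8 0 0 0 0 0 0;10 0 0 0 0 0 0;10 0 0 0 0 0 0;10 0 0 0 0 0 0;10 0 0 0 0 0 0;5 0 0 0 0 0 0;0 0 0 0 0 0 0"

```text
time: 9.65
position: [0.5851, -0.2324, 0.0893]
tool_rot: [0.995, 0.095, 0.001, 0.0]
ft_force: [0.5, 0.1, -0.5]
grip_width: 0.0119
grip_force: 29.9
```

Emit:
send_rows --deltas "3 0 0 0 0 0 0;2 0 0 0 0 0 0;2 0 0 0 0 0 0"

```text
time: 10.02
position: [0.5912, -0.2311, 0.0893]
tool_rot: [0.995, 0.095, -0.0, -0.0]
ft_force: [-0.2, -0.7, 0.2]
grip_width: 0.0116
grip_force: 29.9
```

Emit:
send_rows --deltas "2 0 0 0 0 0 0;0 0 0 0 0 0 0"

```text
time: 10.28
position: [0.5936, -0.2307, 0.0892]
tool_rot: [0.995, 0.095, 0.0, 0.0]
ft_force: [-0.1, 1.3, -0.7]
grip_width: 0.0116
grip_force: 29.9
```

Emit:
send_rows --deltas "1 0 0 0 0 0 0;1 0 0 0 0 0 0;0 0 0 0 0 0 0"

```text
time: 10.65
position: [0.5953, -0.2304, 0.0892]
tool_rot: [0.995, 0.095, 0.0, 0.0]
ft_force: [0.5, -0.9, -0.2]
grip_width: 0.0116
grip_force: 29.9
```

Emit:
send_rows --deltas "1 0 0 0 0 0 0;0 0 0 0 0 0 0"

```text
time: 10.9
position: [0.5963, -0.2301, 0.0893]
tool_rot: [0.995, 0.095, 0.0, 0.0]
ft_force: [0.2, -0.0, -1.2]
grip_width: 0.0117
grip_force: 29.9
```

Emit:
send_rows --deltas "1 0 0 0 0 0 0;0 0 0 0 0 0 0"

```text
time: 11.15
position: [0.5973, -0.23, 0.0892]
tool_rot: [0.995, 0.095, 0.0, 0.0]
ft_force: [-0.5, -0.6, -0.3]
grip_width: 0.0118
grip_force: 29.9
```

Emit:
send_rows --deltas "1 0 0 0 0 0 0;0 0 0 0 0 0 0"

```text
time: 11.4
position: [0.5982, -0.2298, 0.0893]
tool_rot: [0.995, 0.095, 0.0, 0.0]
ft_force: [-0.5, -0.2, -0.7]
grip_width: 0.0114
grip_force: 29.9
```

Emit:
send_rows --deltas "1 0 0 0 0 0 0;0 0 0 0 0 0 0"

```text
time: 11.65
position: [0.5984, -0.2297, 0.0892]
tool_rot: [0.995, 0.095, -0.001, -0.0]
ft_force: [-4.3, -2.1, 1.6]
grip_width: 0.0116
grip_force: 29.9
```

Emit:
send_rows --deltas "1 0 0 0 0 0 0;0 0 0 0 0 0 0"

```text
time: 11.9
position: [0.5985, -0.2298, 0.0892]
tool_rot: [0.995, 0.095, -0.002, -0.0]
ft_force: [-6.3, -2.0, 3.4]
grip_width: 0.0118
grip_force: 29.9
```

Emit:
send_rows --deltas "1 0 0 0 0 0 0;0 0 0 0 0 0 0"

```text
time: 12.15
position: [0.5987, -0.2297, 0.0892]
tool_rot: [0.995, 0.095, -0.003, -0.0]
ft_force: [-8.4, -4.1, 3.6]
grip_width: 0.012
grip_force: 29.9
```

```bash
python3 f.py | grep -v -A1 'top slab';python3 d.py .5984 -.2297 .089 -79.1
```

```text
t 12.2 pos [ 0.5987 -0.2297  0.0892] yaw -79.07 F [-8.1 -3.5  3.8] w 0.01153122448598883 q [-0.54  0.81  1.52 -0.    0.82  0.84]
shift [-0.3 -0.1  0.2] turn [-0.08  0.31  0.03]Traceback (most recent call last):
  File "f.py", line 9, in <module>
    m=big(reg&(W[...,2]>.007)&(W[...,2]<.02)); print(n,'slab',m.sum(),np.median(W[m][:,2]).round(4),rc(W[m]))
  File "f.py", line 8, in big
    k,l,s,_=cv2.connectedComponentsWithStats(m.astype(np.uint8)); return l==1+s[1:,4].argmax()
                                                                              ~~~~~~~~~~~~~~^^
ValueError: attempt to get argmax of an empty sequence
```

Emit:
send_rows --deltas "-1.5 0 0 0 0 0 0;-1 0 0 0 0 0 0;0 0 0 0 0 0 0;0 0 0 0 0 0 0.5;0 0 0 0 0 0 0.5;0 0 0 0 0 0 0.5;0 0 0 0 0 0 0.5;0 0 0 0 0 0 0.5"

```text
time: 13.2
position: [0.5988, -0.2296, 0.0892]
tool_rot: [0.995, 0.095, 0.0, 0.0]
ft_force: [-0.5, -1.1, 0.9]
grip_width: 0.0428
grip_force: 0.0
```

Emit:
send_rows --deltas "0 0 -15 0 0 0 0.5;0 0 -30 0 0 0 0.5;0 0 -40 0 0 0 0.5;0 0 -30 0 0 0 0.5;0 0 0 0 0 0 0.5;0 0 0 0 0 0 0.5"

```text
time: 13.95
position: [0.5981, -0.2294, 0.2041]
tool_rot: [0.995, 0.095, -0.0, -0.0]
ft_force: [-0.2, 0.3, -0.5]
grip_width: 0.044
grip_force: 0.0
```

```bash
cat > g.py <<'E'
from h import *
rc=lambda P:cv2.minAreaRect((P[:,:2]*1000).astype(np.float32))
c=cam('wrist'); W=cloud(c); ok=c['depth']>0
def big(m):
    k,l,s,_=cv2.connectedComponentsWithStats(m.astype(np.uint8)); return l==1+s[1:,4].argmax()
a=np.radians(10.93); e=np.array([np.cos(a),np.sin(a)]); n=np.array([-np.sin(a),np.cos(a)])
reg=ok&(W[...,0]>.5)&(W[...,0]<.8)&(abs(W[...,1]+.22)<.1)
hsv=cv2.cvtColor(c['image'],cv2.COLOR_RGB2HSV)
for nm,m in (('slab',reg&(W[...,2]>.008)&(W[...,2]<.02)),('reader',reg&(W[...,2]>.056)&(W[...,2]<.068)),('fin',reg&(hsv[...,0]<20)&(hsv[...,1]>150)&(W[...,2]>.045)&(W[...,2]<.054))):
    m=big(m); P=W[m]; s=P[:,:2]@e*1000; t=P[:,:2]@n*1000
    print(nm,m.sum(),np.round(rc(P),1) if 0 else rc(P),'along',np.percentile(s,[1,99]).round(1),'across',np.percentile(t,[1,99]).round(1))
s=robot.get_obs();print(s['time'],s['position'],s['ft_force'],s['grip_width'])
cv2.imwrite('pics/g1.png',cv2.cvtColor(c['image'],cv2.COLOR_RGB2BGR))
E
python3 g.py
```

```text
slab 3128 ((602.056640625, -226.70668029785156), (58.02407455444336, 67.96421813964844), 11.042838096618652) along [519.7 576.8] across [-369.9 -303.3]
reader 27735 ((694.2019653320312, -209.37088012695312), (117.26374816894531, 138.95042419433594), 10.92700481414795) along [585.5 699.1] across [-403.9 -270.6]
fin 382 ((598.5123291015625, -227.30374145507812), (28.59203338623047, 11.028078079223633), 10.535158157348633) along [530.4 558.5] across [-342.1 -331.1]
14.0 [ 0.59787053 -0.22926876  0.20328639] [-0.2289287   0.00903756 -0.2987152 ] 0.04362201208252697
```

View pics/g1.png

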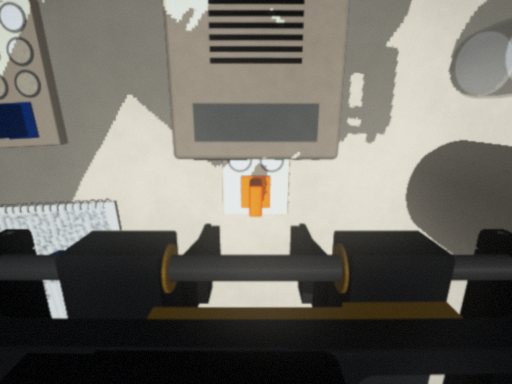

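```bash
python3 -c "
from rig import robot
print(robot.hand_in())"
```

```text
the job is handed in; nothing more can be done
None
```

The orange cassette is in the reader slot and released: it met the stop at about 8–9 N, sticks out about 64–65 mm against the required 65, and the blue cassette was not touched. The job was handed in at about 14 s.

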